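# Tuck the last serving board under the holder's weighted arm

### The job

Tuck the loose wooden serving board under the holder's weighted arm, squarely on top of the two boards already there and with its neck to the front like theirs; the arm stays open by itself when swung right back. Bring the arm down gently, without letting it drop, so that it ends with its roller resting on the top board and holding the straight pile of three, and do not shift or tip the cups and the jar.

Things in the scene. Friction and masses are not known exactly. Their poses are not given: they have to be found in the camera images.
- stand: steel holder, fixed. Origin: centre of its underside, below the pile; x to its back, where the arm is hinged (-x: open front), z up. Base 8 mm thick, 150 mm along x, 60 wide (100 wide at x=62 to 98 mm). Two 6 mm posts (x=70 to 90, y=+-47 mm) rise to z=85 mm and carry the hinge; nothing else stands beside the pile
- presser_hinge (a point): middle of the arm's hinge line, at x=80 mm, y=0, z=75 mm in the stand's frame; the hinge line runs along the stand's y
- presser (a joint): angle of the weighted arm (rad), grows as it is raised: 0 lower stop, about 0.16 resting on two boards (start), 0.32 on three boards (arm level), 2.25 upper stop, leaning back past upright. No spring, free-moving, arm 0.26 kg, under 3 N to lift at the bar: released above 2.05 it tips back and stays on the upper stop; released below 1.9 it falls shut
- presser_bar (a point): middle of the grip bar at the arm's free end: round, 10 mm thick, 76 mm long along the stand's y, between two 8 mm side rods (y=+-38 mm) that lead to the hinge; the frame is open inside. The bar circles the hinge at 153 mm radius, in front of it, its direction rising (joint - 0.12) rad above horizontal. At the start it has over 35 mm free below it
- presser_roller (a point): middle of the steel roller under the arm that presses on the pile: 18 mm thick, 70 mm long along the stand's y. With the arm level (joint 0.32) it lies 90 mm in front of the hinge and 16 mm below it (the bar: 150 mm in front, 30 mm above)
- board: the loose one, flat on the shelf: dark wood serving board, 14 mm thick, 0.09 kg: blade 110 x 52 mm, and at one short end a neck 24 mm wide sticking out 41 mm. Origin: centre of the blade's underside; neck at -x (x=-55 to -96 mm), y across, z up. On the pile its origin belongs at x=0, y=0, z=36 mm in the stand's frame, x along the stand's x
- board_neck (a point): point in the loose board's neck, 84 mm from the board's origin towards the neck, at mid thickness (at the dark hanging dimple)
- pile_low: lower board of the pile, loose: dark wood serving board, 14 mm thick, 0.09 kg: blade 110 x 52 mm, and at one short end a neck 24 mm wide sticking out 41 mm. Origin: centre of the blade's underside; neck at -x (x=-55 to -96 mm), y across, z up. Lies on the base plate, centred on the stand within 3 mm, neck to the stand's front
- pile_up: upper board of the pile, loose, same shape, size and axes as pile_low, lying on it; its top is 36 mm above the shelf
- teacup: white ceramic cup, 80 mm wide, 70 mm tall, handle at its +y side; bystander. Origin: centre of its underside, z up
- measuring_cup: pink plastic measuring cup, 76 mm wide, 85 mm tall, handle at its +y side; bystander. Origin: centre of its underside, z up
- jar: glass jar with closed screw lid, 76 mm wide, about 120 mm tall; bystander. Origin: centre of its underside, z up
Not all that is in view belongs to the job. Leave any yellow look-alike of the board alone. What is shaped like the stand but red is not meant.

How it is judged:
By the outcome, as a careful person would: the job done as asked, in the order asked, and still so for the second after the job is handed in, with the robot touching nothing.
It also fails if it takes over 72 s, if anything falls off the work surface, if the arm or the gripper's body presses on something with over 40 N, if the wrist force passes 120 N, or if a joint passes its speed limit or range.

### The arm

A 6-joint arm with a two-finger parallel gripper is mounted at the origin on the work surface. World frame = base frame: x ahead of the robot, y to its left, z up, the work surface at z = 0. Lengths are in mm, angles in degrees, forces in N, time in s.
With the tool pointing down it reaches from about 300 to 850 mm from the base axis. Payload 4.2 kg.
Tool frame: the origin (TCP) lies midway between the tips of the shut fingers; the grasp point (between the pads) lies 19 mm behind it (env.grasp_offset is the distance from the TCP to the grasp point, in mm); z points along the fingers, y is the line along which they close (so a half turn about z gives the same grasp; the last joint's range is limited). The gripper opens to 91 mm and grips with 3 to 60 N. Pads are 32 mm wide; open, the fingers measure 118 mm over their backs; the gripper's body (76 mm by 178 mm) begins 60 mm behind the grasp point.
Start: joints at [72.708, 18.312, 89.639, -0, 72.044, -1.146], TCP at [159.902, 552.338, 185.976] pointing down, gripper open.
Joint ranges: [-177.97, 177.97], [-48.28, 115.42], [12.27, 149.76], [-77.06, 257.06], [2.81, 150.46], [-146.56, 146.56]. Speed limits (degrees/s): [147.25, 147.25, 180, 180, 180, 180].

### API

Orientations are given as [roll, pitch, yaw] about the fixed x, y, z axes, in that order (R = Rz(yaw) Ry(pitch) Rx(roll)).
In Python, from workcell import env, optics gives the robot as it stands. The module is installed in compiled form; this text tells all that it offers.
- The arm moves only by the tool send_rows, never from a script. Its argument "targets" is a list that holds one entry, the list of rows, each a list of 7 numbers: the turn, a rotation vector about the world's x, y, z scaled (see below), then the shift along the world's x, y, z scaled (see below), then the closure, from -1 (fully open) to 1 (shut). In form: [[[rx, ry, rz, x, y, z, gripper], ...]]. A call has 1 to 12 rows; each row shifts and turns the commanded pose from where the row before left it; what a row does not reach is not made up. The controller multiplies each number of a shift by 0.2 m and each number of a turn by pi/2 rad. A row lasts 1/10 s, in which the tool goes at most 50 mm and 8.59 degrees, less where a joint would pass 70% of its speed; a pose out of reach is approached as far as the arm can. A call with a number of a shift or a turn outside -1 to 1 is refused whole. A call with a gripper value outside its range is refused whole. The fingers move at their own pace and stop on an object; "grip_force" is the grip in N (left out, the last holds). Time passes only in rows, so rows that do not move let the fingers close. It gives the time, the measured TCP pose, the force, the opening and the grip force at its end, in the units of the state.
- env.state(): the state, without advancing time (a new reading comes with each control period).
- optics.grab_frame(name): name is "scene" or "top" or "wrist"; returns (picture, depth): 420x560x3 uint8, red, green, blue; 420x560 float32, mm along the optical axis (not along the pixel's ray), 0 where there is no reading.
- optics.camera_info(name): a dict with "camera_matrix" (3x3 intrinsics, pixels), "R" (3x3) and "t" (3): a world point X has camera coordinates R X + t; the wrist camera has in their place "mount" (4x4, takes a point from camera to tool coordinates, whose origin is the TCP and whose axes are the flange's). Camera axes: x right, y down, z forward; pixel columns grow to the right and rows downward; lengths in mm; the calibration is good to about 2 mm. A picture is of the moment at which its call begins: read the wrist's pose just before it. camera_info takes no time and is no camera call.
- env.job_done(): hands the job in; it is judged then, once.
Trained networks look in the newest picture that a camera, given by its name, has taken for a name from the list of things; names that differ only in an ending like _2 or _b are one class to them, and where a whole thing is asked for, a point or a joint stands for the part that bears it (a point fixed in the world has none). Each returns a list of dicts, best first, with "conf" (0 to 1); they miss things now and then, are a little off and sometimes report something else, mostly with a low value. They report only what shows in the picture. A call takes as long as a camera call. They do not tell look-alikes from the thing itself.
- optics.silhouettes(camera, name): "mask" (420x560 bool, what is visible of it) and "at" ([column, row] in pixels, amid what is visible of it).
- optics.place_of(camera, name): "at" ([column, row] in pixels: a listed point, or the origin of a listed thing).
The state is a dict: "time_s": time; "qpos": joint angles; "qvel": joint speeds; "effort": joint torques, N m; "ee_pos": TCP position; "ee_rot": TCP orientation; "force": force on the tool from outside, world axes, zero at the start; "torque": the same for the moment, N m; "gripper_width": finger opening in mm; "gripper_force": force on a finger pad.
Only numpy, scipy, OpenCV 4.12 (cv2) and the standard library are available. Lean on these libraries where they do the work, as an engineer would, in place of code of your own. Each camera call takes 0.05 s, during which the arm holds its last target. There are 200 camera calls.

## Working session

There is one attempt and no reset: what is moved stays moved. The work goes in short steps, Python scripts to look and compute and a tool call to move; the robot and the scene stay as the last step left them, time stands still between calls to the robot, and variables do not carry over. Pictures are saved under pics/ and viewed, at most 10 in all, crops included, and the job is handed in when it is done.

Besides the shell and the picture viewer there is one more tool, called after "Request:" by a JSON object that holds its "fn" and its "kwargs", one argument or row to a line. send_rows: Moves the arm, as the interface text tells. Its arguments: {"type":"object","properties":{"targets":{"type":"array"},"grip_force":{"type":"number"}},"required":["targets"]}

```bash
mkdir -p pics; cat > h.py <<'E'
import numpy as np, cv2
from workcell import env, optics
from scipy.spatial.transform import Rotation as Ro
def cam(n):
    c=optics.camera_info(n); K=np.array(c["camera_matrix"])
    if n=="wrist":
        s=env.state(); M=np.array(c["mount"]); T=np.eye(4)
        T[:3,:3]=Ro.from_euler('xyz',s["ee_rot"],degrees=True).as_matrix(); T[:3,3]=s["ee_pos"]
        W=T@M; return K,W[:3,:3],W[:3,3]
    R=np.array(c["R"]);t=np.array(c["t"]); return K,R.T,-R.T@t
def ray(C,px):
    K,R,o=C; d=R@np.linalg.solve(K,[px[0],px[1],1]); return o,d
def atz(C,px,z):
    o,d=ray(C,px); return o+d*(z-o[2])/d[2]
def cloud(C,D):
    K,R,o=C; v,u=np.mgrid[:D.shape[0],:D.shape[1]]
    p=np.stack([(u-K[0,2])/K[0,0]*D,(v-K[1,2])/K[1,1]*D,D],-1); return p@R.T+o
def proj(C,X):
    K,R,o=C; c=(np.asarray(X)-o)@R; p=c@K.T; return p[...,:2]/p[...,2:]
def save(n,p): cv2.imwrite(f"pics/{n}.png",p[...,::-1])
E
python3 - <<'E'
from h import *
s=env.state(); print(s["ee_pos"],s["ee_rot"],s["force"],s["gripper_width"])
ims=[]
for n in("top","scene"):
    C=cam(n);p,D=optics.grab_frame(n); save(n,p); np.savez(n,p=p,D=D); P=cloud(C,D)
    print(n,C[2])
    for k in("board","stand","presser_bar","presser_roller","presser_hinge","board_neck","pile_up","teacup","measuring_cup","jar"):
        for r in optics.place_of(n,k)[:3]:
            u,v=np.round(r["at"]).astype(int); X=P[v,u] if 0<=v<420 and 0<=u<560 else None
            print(k,round(r["conf"],2),u,v,None if X is None else X.round())
E
```

```text
[159.74203471 551.79148054 185.13710804] [-1.79901041e+02 -1.64643572e-04  1.63853602e+02] [-0.68605531 -0.03915912  0.48666278] 91.50237299029905
top [ 399.97000546    5.97446339 1252.70700445]
board 0.87 230 286 [315. 138.  14.]
board 0.75 213 149 [726. 203.  10.]
board 0.68 228 215 [524. 151.  11.]
stand 0.88 325 210 [ 540. -135.   52.]
stand 0.64 348 137 [ 774. -212.    2.]
presser_bar 0.78 334 233 [ 474. -164.   36.]
presser_bar 0.68 364 154 [ 720. -260.   10.]
presser_roller 0.95 349 131 [ 781. -208.   43.]
presser_roller 0.62 326 208 [ 545. -138.   54.]
presser_hinge 0.74 318 177 [ 647. -120.   -1.]
presser_hinge 0.62 344 101 [ 890. -200.    2.]
board_neck 0.75 208 302 [268. 201.  11.]
board_neck 0.73 205 179 [631. 222.  19.]
board_neck 0.69 250 235 [466.  84.   0.]
pile_up 0.66 323 211 [ 537. -130.   51.]
teacup 0.67 415 220 [ 519. -414.    6.]
teacup 0.54 326 208 [ 545. -138.   54.]
measuring_cup 0.73 125 211 [532. 461.   3.]
jar 0.94 284 146 [719. -13.  85.]
scene [1014.2314391  -602.63196063 1158.5982415 ]
board 0.92 298 183 [526. 139.  11.]
board 0.81 359 204 [722. 190.  13.]
board 0.78 252 151 [326. 151.  11.]
stand 0.94 292 316 [ 784. -233.   41.]
stand 0.59 246 243 [ 550. -141.   37.]
presser_bar 0.75 269 300 [ 715. -242.   58.]
presser_bar 0.58 224 221 [ 477. -146.   87.]
presser_bar 0.27 270 184 [459.  82.   9.]
presser_roller 0.78 293 312 [ 780. -224.   43.]
presser_roller 0.61 269 248 [ 627. -132.   80.]
presser_roller 0.58 243 242 [ 549. -151.   53.]
presser_hinge 0.93 325 314 [ 853. -192.   80.]
presser_hinge 0.69 270 248 [ 629. -129.   78.]
board_neck 0.97 246 130 [242. 218.   2.]
board_neck 0.78 271 184 [461.  83.  10.]
board_neck 0.78 345 184 [647. 226.  15.]
teacup 0.8 167 318 [ 522. -429.    4.]
teacup 0.65 268 185 [452.  80.   0.]
measuring_cup 0.78 357 129 [555. 435.  35.]
jar 0.75 330 253 [764. -39.  75.]
```

View pics/top.png

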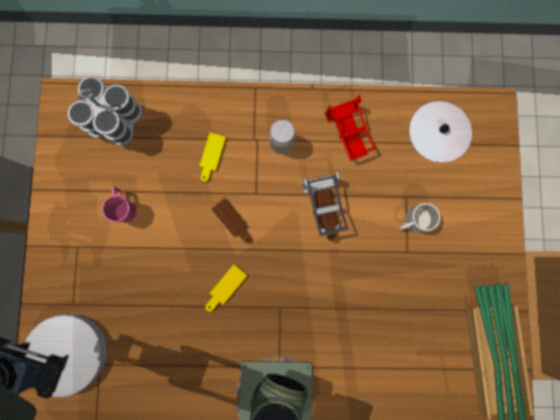

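View pics/scene.png

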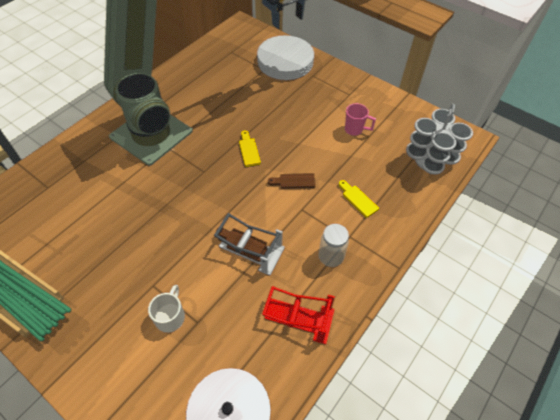

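The brown board is at top (232,218). Two yellow look-alikes lie at (212,157) and (226,288). The grey stand is at (325,205), with its hinge to the far side, and the red one at (350,128) is not meant. I'm moving to a near view over both wanted things.

Request:
{"fn": "send_rows", "kwargs": {
  "targets": [
    [[0,0,-0.05,0.12,-0.196,0.066,-1],[0,0,-0.05,0.12,-0.196,0.066,-1],[0,0,-0.05,0.12,-0.196,0.066,-1],[0,0,-0.05,0.12,-0.196,0.066,-1],[0,0,-0.05,0.12,-0.196,0.066,-1],[0,0,-0.05,0.12,-0.196,0.066,-1],[0,0,-0.05,0.12,-0.196,0.066,-1],[0,0,-0.05,0.12,-0.196,0.066,-1],[0,0,-0.05,0.12,-0.196,0.066,-1],[0,0,-0.05,0.12,-0.196,0.066,-1],[0,0,-0.05,0.12,-0.196,0.066,-1],[0,0,-0.05,0.12,-0.196,0.066,-1]]
  ]
}}

```text
time_s: 2.3
ee_pos: [448.5, 80.1, 345.2]
ee_rot: [179.9, -0.0, 109.7]
force: [0.4, 0.2, 0.5]
gripper_width: 91.0
gripper_force: 0.0
```

Request:
{"fn": "send_rows", "kwargs": {
  "targets": [
    [[0,0,-0.05,0.12,-0.196,0.066,-1],[0,0,-0.04,0.12,-0.196,0.066,-1],[0,0,0,0,0,0,-1],[0,0,0,0,0,0,-1]]
  ]
}}

```text
time_s: 2.7
ee_pos: [496.1, 2.9, 370.5]
ee_rot: [-180.0, -0.0, 101.7]
force: [0.1, 0.9, 0.3]
gripper_width: 91.4
gripper_force: 0.0
```

```bash
python3 - <<'E'
from h import *
s=env.state(); print(s["time_s"],s["ee_pos"],s["ee_rot"],s["qpos"]); n="wrist"
print(np.array(optics.camera_info(n)["mount"]).round(2),optics.camera_info(n)["camera_matrix"])
C=cam(n);p,D=optics.grab_frame(n); save("w1",p); np.savez("w1",p=p,D=D); P=cloud(C,D)
for k in("board","board_neck","stand","presser_bar","presser_roller","presser_hinge","pile_up"):
    for r in optics.place_of(n,k)[:3]:
        u,v=np.round(r["at"]).astype(int); X=P[v,u] if 0<=v<420 and 0<=u<560 else None
        print(k,round(r["conf"],2),u,v,None if X is None else X.round())
E
```

```text
2.7 [496.0614633    2.93869494 370.49571228] [-1.79973326e+02 -3.90870361e-02  1.01658514e+02] [-1.01261557e+00  7.61807333e+00  7.79250227e+01  3.23834613e-02
  9.44915015e+01 -1.26686122e+01]
[[  -0.     -0.97   -0.24   69.54]
 [   1.     -0.     -0.      0.35]
 [   0.     -0.24    0.97 -198.29]
 [   0.      0.      0.      1.  ]] [[325.57502338   0.         282.51065818]
 [  0.         325.57502338 210.64887684]
 [  0.           0.           1.        ]]
board 0.79 442 76 [715. 203.  13.]
board 0.78 314 83 [517. 151.  14.]
board 0.78 193 63 [324. 141.  14.]
board_neck 0.97 273 114 [462.  91.  13.]
board_neck 0.79 156 19 [259. 192.  13.]
board_neck 0.67 396 50 [632. 224.  13.]
stand 0.6 292 252 [ 538. -123.   53.]
presser_bar 0.87 250 266 [481.  35. 490.]
presser_bar 0.68 373 335 [511.  32. 505.]
presser_bar 0.21 315 85 [519. 149.  13.]
presser_roller 0.6 294 262 [ 545. -140.   54.]
presser_hinge 0.95 347 269 [506.  40. 490.]
pile_up 0.72 295 256 [ 545. -129.   52.]
```

View pics/w1.png

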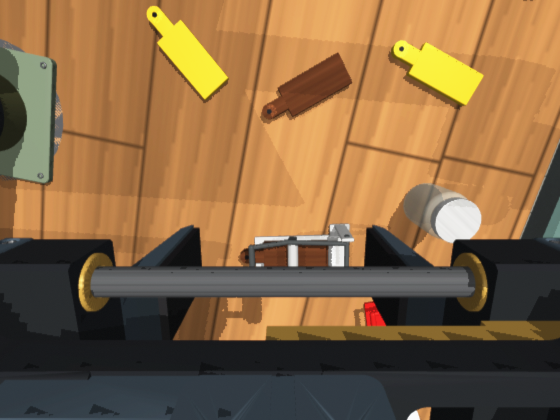

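The close view shows the brown board with its blade near (312,85) and its neck dimple at (268,113). Yellow boards are at (187,55) and (437,72), and the grey stand is partly hidden by the gripper at (300,255). I'm choosing the brown board. Next I measure it and move so the camera looks onto the stand.

Request:
{"fn": "send_rows", "kwargs": {
  "targets": [
    [[0,0,0,0.03,-0.24,-0.02,-1],[0,0,0,0.03,-0.24,-0.02,-1],[0,0,0,0.03,-0.24,-0.02,-1],[0,0,0,0.03,-0.24,-0.02,-1],[0,0,0,0.03,-0.24,-0.02,-1],[0,0,0,0,0,0,-1],[0,0,0,0,0,0,-1]]
  ]
}}

```text
time_s: 3.8
ee_pos: [525.8, -236.8, 350.1]
ee_rot: [-180.0, -0.1, 101.7]
force: [0.2, 0.9, 0.9]
gripper_width: 91.5
gripper_force: 0.0
```

```bash
cat >> h.py <<'E'
from scipy.optimize import minimize
def fitboard(pts,x0,step=2.0):
    """pts Nx2 world points of visible top; fit x,y,yaw by comparing rasters."""
    g=np.stack(np.meshgrid(np.arange(-100,101,1.),np.arange(-100,101,1.)),-1).reshape(-1,2)+x0[:2]
    H,_,_=np.histogram2d(pts[:,0],pts[:,1],bins=[np.arange(x0[0]-100,x0[0]+101,2),np.arange(x0[1]-100,x0[1]+101,2)])
    M=cv2.morphologyEx((H>0).astype(np.uint8),cv2.MORPH_CLOSE,np.ones((3,3)))>0
    cx=np.arange(x0[0]-99,x0[0]+100,2);cy=np.arange(x0[1]-99,x0[1]+100,2)
    X,Y=np.meshgrid(cx,cy,indexing='ij')
    def cost(p):
        c,s=np.cos(p[2]),np.sin(p[2]); a=(X-p[0])*c+(Y-p[1])*s; b=-(X-p[0])*s+(Y-p[1])*c
        sd=np.minimum(np.maximum(np.minimum(55-abs(a),26-abs(b)),np.minimum(np.minimum(a+96,-a),12-abs(b))),3)
        f=1/(1+np.exp(-sd/1.0)); return ((f-M)**2).sum()
    r=minimize(cost,x0,method='Nelder-Mead',options=dict(initial_simplex=np.array([x0]+[np.add(x0,d) for d in ([8,0,0],[0,8,0],[0,0,.15])])))
    return r.x,r.fun,M.sum()*4
E
python3 - <<'E'
from h import *
z=np.load("w1.npz"); 
# camera pose of w1
M=np.array(optics.camera_info("wrist")["mount"]);K=np.array(optics.camera_info("wrist")["camera_matrix"])
T=np.eye(4);T[:3,:3]=Ro.from_euler('xyz',[-179.9733,-.0391,101.6585],degrees=True).as_matrix();T[:3,3]=[496.06,2.94,370.5]
W=T@M;C=(K,W[:3,:3],W[:3,3]);P=cloud(C,z["D"]);p=z["p"].astype(int)
m=(p[...,0]<115)&(p[...,0]>p[...,2]+8)&(P[...,2]>8)&(P[...,2]<20)&(abs(P[...,0]-515)<90)&(abs(P[...,1]-140)<90)
print(m.sum(),np.median(P[...,2][m]))
v,u=np.nonzero(m); pts=np.array([atz(C,(a,b),14)[:2] for a,b in zip(u,v)])
x,f,a=fitboard(pts,np.array([518,148,.7])); print("board",x[:2],np.degrees(x[2]),f,a,"neck",x[:2]-84*np.array([np.cos(x[2]),np.sin(x[2])]))
s=env.state(); print(s["time_s"],s["ee_pos"],s["ee_rot"])
C=cam("wrist");p,D=optics.grab_frame("wrist"); save("w2",p); P=cloud(C,D);np.savez("w2",p=p,D=D,P=P)
for k in("stand","presser_bar","presser_roller","presser_hinge","pile_up","board_neck"):
    for r in optics.place_of("wrist",k)[:3]:
        u,v=np.round(r["at"]).astype(int); X=P[v,u] if 0<=v<420 and 0<=u<560 else None
        print(k,round(r["conf"],2),u,v,None if X is None else X.round())
E
```

```text
1869 13.456249557250771
board [518.41587603 147.97649473] 40.64524166323135 332.31537097867465 5248 neck [454.68027048  93.26111678]
3.8 [ 525.77023475 -236.75448963  350.10431977] [-1.79955070e+02 -8.22132463e-02  1.01671969e+02]
stand 0.82 430 190 [ 775. -216.    7.]
stand 0.59 307 115 [ 543. -142.   54.]
presser_bar 0.76 400 207 [ 713. -246.   59.]
presser_bar 0.62 259 114 [ 476. -156.   86.]
presser_roller 0.79 308 116 [ 545. -143.   53.]
presser_roller 0.77 443 194 [ 781. -215.   41.]
presser_hinge 0.89 371 110 [ 627. -119.   77.]
presser_hinge 0.61 506 192 [ 852. -190.   77.]
presser_hinge 0.58 259 274 [ 514. -204.  473.]
pile_up 0.66 307 114 [ 542. -140.   53.]
board_neck 0.36 308 113 [ 544. -139.   53.]
```

View pics/w2.png

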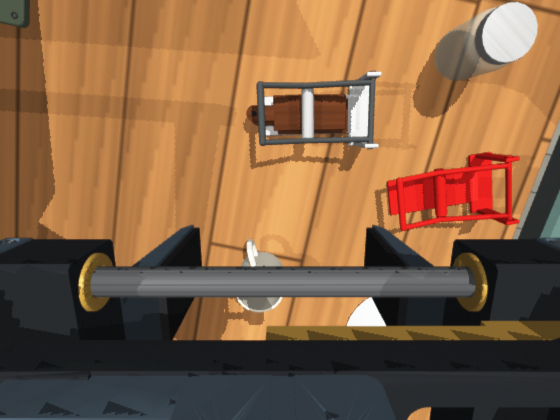

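The view shows the grey stand with its arm resting on the pile. The bar is at (261,114), the roller at (308,113) and the hinge at (373,110). The red stand is at (450,195) and the teacup at (260,290). I'm refining the stand's yaw and bar from depth.

```bash
python3 - <<'E'
from h import *
z=np.load("w2.npz");P=z["P"];p=z["p"].astype(int)
m=(P[...,2]>70)&(P[...,2]<95)&(P[...,0]>440)&(P[...,0]<600)&(abs(P[...,1]+140)<70)
q=P[m]; r=cv2.minAreaRect(q[:,:2].astype(np.float32)); print(m.sum(),r); print(cv2.boxPoints(r))
# rod lines
C0=np.array([476,-156.]);
for yaw in (12,13,14,15):
    R=np.array([[np.cos(np.radians(yaw)),np.sin(np.radians(yaw))],[-np.sin(np.radians(yaw)),np.cos(np.radians(yaw))]])
    l=(q[:,:2]-C0)@R.T; rod=(l[:,0]>15)&(l[:,0]<110)
    for sgn in (1,-1):
        k=rod&(l[:,1]*sgn>25); f=np.polyfit(l[k,0],l[k,1],1); print(yaw,sgn,k.sum(),f.round(3),end=' | ')
    b=(abs(l[:,1])<30)&(abs(l[:,0])<15); print('bar x',l[b,0].mean().round(1),np.polyfit(l[b,1],l[b,0],1).round(3),'ztop',np.percentile(q[b,2],95).round(1))
# yaw from pile blade & roller too: brown mask
w=(p[...,0]<140)&(p[...,0]>p[...,2]+12)&(P[...,2]>28)&(P[...,2]<42)&(abs(P[...,0]-540)<110)&(abs(P[...,1]+140)<60)
l=P[w]; print(w.sum(),cv2.minAreaRect(l[:,:2].astype(np.float32)),np.median(l[:,2]))
E
```

```text
919 ((541.1171264648438, -140.00457763671875), (138.73887634277344, 84.47332000732422), 13.078171730041504)
[[ 463.98965  -114.56037 ]
 [ 483.10428  -196.84265 ]
 [ 618.2446   -165.44879 ]
 [ 599.13      -83.166504]]
12 1 134 [2.3000e-02 3.8801e+01] | 12 -1 121 [ 2.9000e-02 -3.7252e+01] | bar x 3.1 [-0.026  3.072] ztop 86.4
13 1 140 [5.0000e-03 3.8767e+01] | 13 -1 124 [ 9.0000e-03 -3.7167e+01] | bar x 3.1 [-0.008  3.079] ztop 86.4
14 1 136 [-1.4000e-02  3.8815e+01] | 14 -1 118 [-8.0000e-03 -3.7185e+01] | bar x 3.1 [0.008 3.076] ztop 86.4
15 1 141 [-3.1000e-02  3.8856e+01] | 15 -1 122 [-3.0000e-02 -3.7078e+01] | bar x 3.1 [0.026 3.089] ztop 86.4
2406 ((526.9800415039062, -140.29879760742188), (149.3668670654297, 51.72490310668945), 12.758288383483887) 35.44539927106848
```

Stand yaw is about 13.4°, the bar is at (479,-154.5,81), the hinge at (628,-119) and the origin at (550,-137). These agree with the given sizes. I'm going to the bar with the gripper partly open.

Request:
{"fn": "send_rows", "kwargs": {
  "targets": [
    [[0,0,0.019,-0.047,0.0823,-0.2,0.1],[0,0,0,-0.047,0.0823,-0.2,0.1],[0,0,0,-0.047,0.0823,-0.2,0.1],[0,0,0,-0.047,0.0823,-0.2,0.1],[0,0,0,-0.047,0.0823,-0.2,0.1],[0,0,0,0,0,-0.1,0.1],[0,0,0,0,0,-0.1,0.1],[0,0,0,0,0,0,0.1],[0,0,0,0,0,0,0.1]]
  ]
}}

```text
time_s: 5.05
ee_pos: [479.3, -154.0, 111.4]
ee_rot: [180.0, 0.0, 103.5]
force: [-0.6, -0.5, 0.6]
gripper_width: 41.2
gripper_force: 0.0
```

```bash
python3 - <<'E'
from h import *
s=env.state(); print(s["ee_pos"],s["ee_rot"],s["force"],s["gripper_width"])
C=cam("wrist");p,D=optics.grab_frame("wrist");save("w3",p);P=cloud(C,D)
for z in(62,81): print(proj(C,[478.8,-154.5,z]).round())
m=(P[...,2]>70)&(P[...,2]<95)&(abs(P[...,0]-480)<25)&(abs(P[...,1]+155)<60)
print(m.sum(), P[m].mean(0) if m.any() else 0)
E
```

```text
[ 479.29116018 -153.95012261  111.35418884] [1.79968264e+02 1.62479114e-02 1.03498699e+02] [-0.63665102 -0.54387836  0.62044881] 41.166471209067055
[281. 220.]
[281. 227.]
1754 [ 479.802971   -137.56223743   82.32041931]
```

View pics/w3.png

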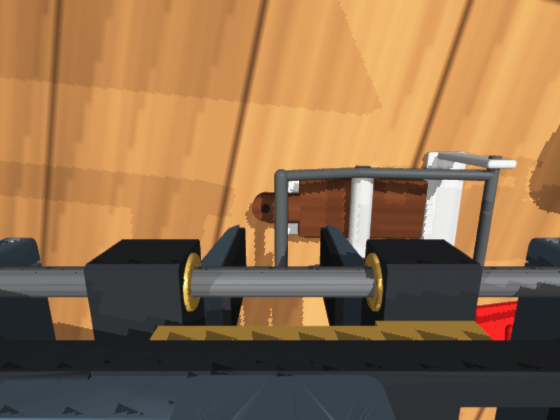

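The bar, at column 281, lies midway between the fingers (235 and 335), clear of the roller at 360. Going down and gripping.

Request:
{"fn": "send_rows", "kwargs": {
  "targets": [
    [[0,0,0,0,0,-0.1,0.1],[0,0,0,0,0,-0.1,0.1],[0,0,0,0,0,-0.047,0.1],[0,0,0,0,0,0,0.1],[0,0,0,0,0,0,1],[0,0,0,0,0,0,1],[0,0,0,0,0,0,1],[0,0,0,0,0,0,1],[0,0,0,0,0,0,1],[0,0,0,0,0,0,1]]
  ],
  "grip_force": 15
}}

```text
time_s: 6.1
ee_pos: [479.0, -154.2, 61.5]
ee_rot: [180.0, 0.0, 103.5]
force: [0.3, 0.1, 0.3]
gripper_width: 0.4
gripper_force: 0.0
```

```bash
python3 - <<'E'
# arc rows: bar angle a (above horizontal) from 0.04 up; u = stand +x
import numpy as np
u=np.array([np.cos(np.radians(13.4)),np.sin(np.radians(13.4))])
def rows(a0,a1,n):
    a=np.linspace(a0,a1,n+1); f=-153*np.cos(a); z=153*np.sin(a)
    d=np.stack([np.diff(f)*u[0],np.diff(f)*u[1],np.diff(z)],1)/200
    for r in d: print("[0,0,0,%.3f,%.3f,%.3f,1],"%tuple(r),end=" ")
    print()
rows(0.04,2.09,30)
E
```

```text
[0,0,0,0.004,0.001,0.052,1], [0,0,0,0.007,0.002,0.052,1], [0,0,0,0.011,0.003,0.051,1], [0,0,0,0.014,0.003,0.050,1], [0,0,0,0.017,0.004,0.049,1], [0,0,0,0.021,0.005,0.048,1], [0,0,0,0.024,0.006,0.046,1], [0,0,0,0.027,0.006,0.044,1], [0,0,0,0.030,0.007,0.043,1], [0,0,0,0.032,0.008,0.040,1], [0,0,0,0.035,0.008,0.038,1], [0,0,0,0.037,0.009,0.035,1], [0,0,0,0.040,0.009,0.033,1], [0,0,0,0.042,0.010,0.030,1], [0,0,0,0.044,0.010,0.027,1], [0,0,0,0.045,0.011,0.024,1], [0,0,0,0.047,0.011,0.021,1], [0,0,0,0.048,0.011,0.017,1], [0,0,0,0.049,0.012,0.014,1], [0,0,0,0.050,0.012,0.010,1], [0,0,0,0.050,0.012,0.007,1], [0,0,0,0.051,0.012,0.003,1], [0,0,0,0.051,0.012,-0.000,1], [0,0,0,0.051,0.012,-0.004,1], [0,0,0,0.050,0.012,-0.007,1], [0,0,0,0.050,0.012,-0.011,1], [0,0,0,0.049,0.012,-0.014,1], [0,0,0,0.048,0.011,-0.018,1], [0,0,0,0.046,0.011,-0.021,1], [0,0,0,0.045,0.011,-0.024,1],
```

The fingers shut without the bar between them, so I'm looking.

```bash
python3 - <<'E'
from h import *
out=[]
p,D=optics.grab_frame("wrist"); out.append(p)
C=cam("scene");q,D2=optics.grab_frame("scene");P=cloud(C,D2)
c=proj(C,[[479,-154,62],[480,-154,81],[628,-119,75]]).round();print(c)
u,v=c[0].astype(int); cr=cv2.resize(q[v-60:v+60,u-60:u+100],(560,420)); save("w4",np.hstack([cv2.resize(p,(400,300)),cv2.resize(cr,(400,300))]))
C=cam("wrist");P=cloud(C,D)
m=(P[...,2]>60)&(P[...,2]<110)&(abs(P[...,0]-490)<40)&(abs(P[...,1]+140)<40)
for k in optics.place_of("wrist","presser_bar")[:2]: print(k)
print(np.c_[P[m][::60].round()])
E
```

```text
[[223. 228.]
 [223. 225.]
 [272. 246.]]
{'at': [280.1, 251.4], 'conf': 0.95}
[[ 520. -101.   61.]
 [ 505. -105.   68.]
 [ 495. -108.   72.]
 [ 468. -113.   82.]
 [ 505. -106.   71.]
 [ 477. -112.   79.]
 [ 512. -105.   69.]
 [ 483. -111.   80.]
 [ 520. -105.   66.]
 [ 489. -111.   77.]
 [ 526. -104.   65.]
 [ 496. -110.   75.]
 [ 468. -116.   85.]
 [ 502. -110.   72.]
 [ 473. -115.   83.]
 [ 508. -109.   71.]
 [ 479. -115.   81.]
 [ 515. -109.   67.]
 [ 486. -114.   79.]
 [ 523. -108.   64.]
 [ 493. -114.   76.]
 [ 473. -117.   84.]
 [ 509. -112.   69.]
 [ 496. -115.   74.]
 [ 492. -116.   76.]
 [ 475. -120.   81.]
 [ 467. -124.   82.]
 [ 471. -124.   86.]
 [ 467. -128.   82.]
 [ 473. -128.   84.]
 [ 470. -131.   84.]
 [ 476. -131.   84.]
 [ 472. -134.   86.]
 [ 477. -135.   83.]
 [ 469. -137.   91.]
 [ 469. -137.   95.]
 [ 482. -134.   97.]
 [ 477. -137.   96.]
 [ 470. -137.  104.]
 [ 480. -134.  106.]
 [ 470. -137.  108.]
 [ 473. -137.  108.]
 [ 479. -155.   85.]]
```

View pics/w4.png

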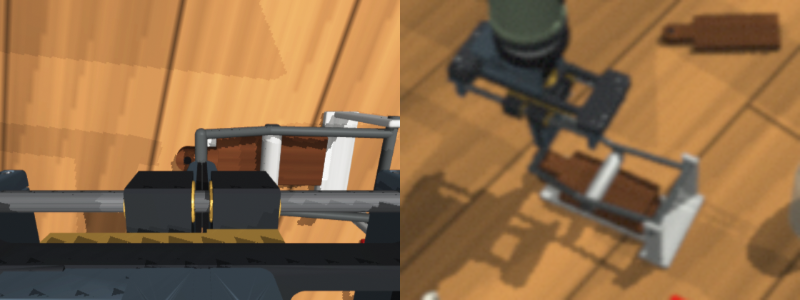

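Request:
{"fn": "send_rows", "kwargs": {
  "targets": [
    [[0,0,0,0.004,0.001,0.05,1],[0,0,0,0.007,0.002,0.05,1],[0,0,0,0.01,0.003,0.05,1],[0,0,0,0,0,0,1]]
  ]
}}

```text
time_s: 6.65
ee_pos: [484.9, -153.4, 93.5]
ee_rot: [179.8, 0.1, 103.5]
force: [0.5, 0.6, 0.3]
gripper_width: 0.2
gripper_force: 0.0
```

```bash
python3 - <<'E'
from h import *
s=env.state(); print(env.grasp_offset,s["ee_pos"],s["force"],s["torque"],s["gripper_width"],s["gripper_force"])
C=cam("wrist");p,D=optics.grab_frame("wrist");P=cloud(C,D);np.savez("w5",p=p,P=P)
for x in range(455,520,6):
    m=(P[...,2]>60)&(P[...,2]<140)&(abs(P[...,0]-x)<3)&(abs(P[...,1]+128)<4)
    print(x,m.sum(),P[m][:,2].round()[:8])
save("w5",np.hstack([p[180:330,180:400]]))
E
```

```text
18.8 [ 484.91284277 -153.41235073   93.49542355] [0.50376625 0.60414099 0.28532364] [-0.06794377  0.00762921 -0.04064239] 0.22510038753731945 0.0
455 0 []
461 0 []
467 53 [82. 82. 83. 84. 82. 83. 84. 83.]
473 114 [85. 84. 84. 85. 85. 86. 85. 84.]
479 23 [82. 82. 82. 82. 82. 82. 83. 83.]
485 0 []
491 0 []
497 0 []
503 0 []
509 0 []
515 0 []
```

Request:
{"fn": "send_rows", "kwargs": {
  "targets": [
    [[0,0,0,-0.03,-0.005,0.05,0.1],[0,0,0,0,0,0,0.1],[0,0,0,0,0,0,0.1],[0,0,0,0,0,0,0.1],[0,0,0,0,0,-0.1,0.1],[0,0,0,0,0,-0.1,0.1],[0,0,0,0,0,-0.01,0.4],[0,0,0,0,0,0,0.55],[0,0,0,0,0,0,0.55]]
  ]
}}

```text
time_s: 7.6
ee_pos: [477.8, -154.2, 60.1]
ee_rot: [179.9, 0.0, 103.5]
force: [0.3, -0.4, 0.7]
gripper_width: 21.3
gripper_force: 0.0
```

```bash
python3 - <<'E'
from h import *
s=env.state(); print(s["ee_pos"],s["force"],s["gripper_width"],s["gripper_force"])
C=cam("wrist");p,D=optics.grab_frame("wrist");P=cloud(C,D)
m=(P[...,2]>50)&(P[...,2]<100)&(abs(P[...,1]+128)<4)&(abs(P[...,0]-480)<30); print(P[m].mean(0),P[m].min(0),P[m].max(0))
CS=cam("scene");q,D2=optics.grab_frame("scene");u,v=proj(CS,[480,-154,81]).astype(int)
save("w6",np.hstack([cv2.resize(p[170:320,180:380],(400,300)),cv2.resize(q[v-30:v+30,u-40:u+40],(400,300),interpolation=cv2.INTER_CUBIC)]))
E
```

```text
[ 477.79629072 -154.16494658   60.07592533] [ 0.27554066 -0.37966119  0.68848184] 21.281986719658217 0.0
[ 474.28268025 -128.30775042   85.52450386] [ 466.75090191 -131.9985021    80.31489521] [ 493.22282805 -124.01490828   99.35427468]
```

View pics/w6.png

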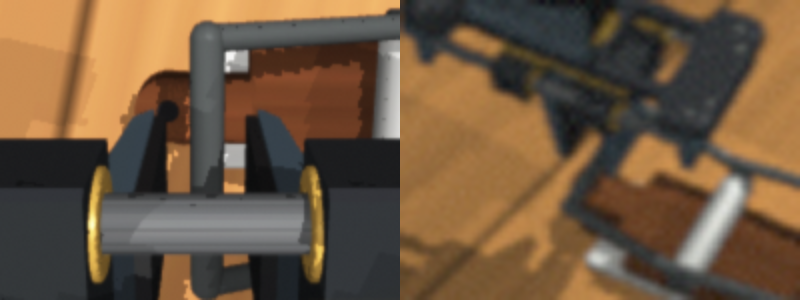

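The left crop shows the bar (col 207) midway between the finger tips (155 and 255). I'm closing in small steps and watching the force.

Request:
{"fn": "send_rows", "kwargs": {
  "targets": [
    [[0,0,0,0,0,0,0.7],[0,0,0,0,0,0,0.74],[0,0,0,0,0,0,0.76]]
  ]
}}

```text
time_s: 8.0
ee_pos: [477.2, -154.0, 59.6]
ee_rot: [180.0, 0.0, 103.5]
force: [-0.4, 0.1, 1.4]
gripper_width: 11.3
gripper_force: 0.0
```

Request:
{"fn": "send_rows", "kwargs": {
  "targets": [
    [[0,0,0,0,0,0,0.8],[0,0,0,0,0,0,0.82]]
  ]
}}

```text
time_s: 8.2
ee_pos: [477.1, -154.0, 59.4]
ee_rot: [180.0, 0.0, 103.5]
force: [-1.4, -0.0, 0.0]
gripper_width: 8.0
gripper_force: 0.0
```

```bash
python3 - <<'E'
from h import *
s=env.state(); print(s["ee_pos"],s["force"],s["gripper_width"],s["gripper_force"])
C=cam("wrist");p,D=optics.grab_frame("wrist");P=cloud(C,D)
m=(P[...,2]>50)&(P[...,2]<100)&(abs(P[...,1]+128)<4)&(abs(P[...,0]-480)<30); print(P[m].mean(0),P[m].min(0),P[m].max(0))
E
```

```text
[ 477.08836586 -153.9578396    59.39720217] [-1.40180821 -0.01139709  0.01343578] 7.9908748824829985 0.0
[ 472.33967158 -128.01797566   84.3566249 ] [ 466.61740828 -131.99897559   80.5312068 ] [ 478.14947479 -124.01191718   87.02387316]
```

```bash
python3 - <<'E'
from h import *
C=cam("wrist");p,D=optics.grab_frame("wrist");P=cloud(C,D);np.savez("w7",p=p,P=P)
save("w7",cv2.resize(p[190:310,220:340],(600,600),interpolation=cv2.INTER_CUBIC))
# height map strips along fingers
for v in range(222,300,6):
    print(v,[ "%d/%d/%d"%tuple(P[v,u]) for u in range(262,304,6)])
E
```

```text
222 ['461/-152/35', '466/-150/36', '470/-150/35', '471/-135/84', '474/-134/84', '478/-134/82', '486/-146/34']
228 ['462/-138/93', '465/-137/93', '468/-137/89', '472/-138/84', '475/-137/85', '478/-135/88', '481/-133/92']
234 ['463/-137/103', '466/-138/98', '469/-138/98', '473/-142/84', '476/-141/84', '478/-135/99', '480/-133/103']
240 ['463/-137/112', '466/-138/107', '469/-139/105', '473/-145/85', '477/-144/85', '477/-136/108', '480/-134/110']
246 ['464/-137/120', '466/-138/116', '470/-142/104', '474/-148/84', '477/-147/85', '477/-136/116', '480/-135/117']
252 ['464/-137/127', '467/-138/123', '470/-144/105', '475/-152/83', '478/-151/85', '477/-136/124', '479/-135/124']
258 ['464/-137/134', '467/-138/130', '471/-147/107', '476/-155/84', '479/-154/85', '478/-138/124', '479/-135/131']
264 ['465/-137/140', '467/-138/136', '472/-150/107', '477/-159/84', '480/-158/85', '478/-140/126', '479/-135/137']
270 ['464/-121/181', '465/-121/180', '467/-121/179', '468/-120/180', '470/-119/180', '471/-119/181', '473/-119/180']
276 ['464/-123/180', '466/-122/180', '467/-121/181', '469/-121/181', '470/-121/181', '471/-120/181', '473/-120/181']
282 ['464/-124/181', '466/-123/183', '467/-123/182', '469/-122/183', '470/-122/182', '472/-122/181', '473/-121/182']
288 ['465/-124/183', '466/-125/181', '468/-124/183', '469/-124/182', '471/-123/182', '472/-123/182', '474/-122/183']
294 ['465/-126/182', '467/-126/183', '468/-126/182', '470/-126/181', '471/-125/182', '473/-125/182', '474/-125/182']
```

View pics/w7.png

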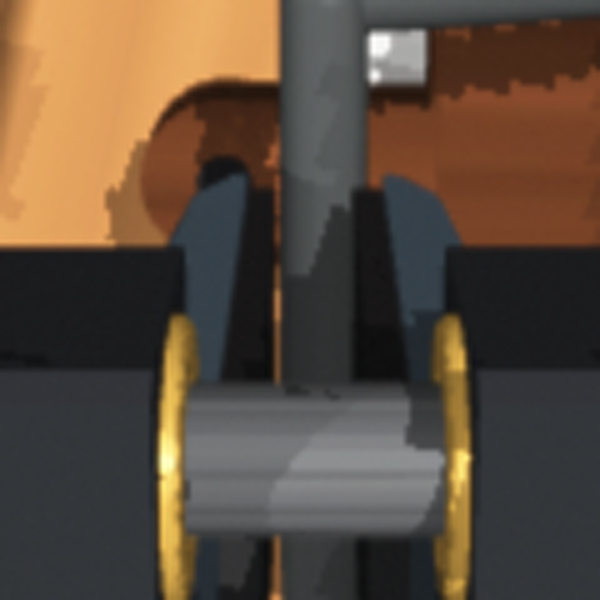

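At an 8 mm gap the bar still isn't pinched, and depth suggests the finger material ends higher than expected. I'm trying deeper, with about 8 mm of clearance over the pile's neck.

Request:
{"fn": "send_rows", "kwargs": {
  "targets": [
    [[0,0,0,0,0,0,0.3],[0,0,0,0.007,0,0,0.3],[0,0,0,0,0,-0.04,0.3],[0,0,0,0,0,-0.035,0.3],[0,0,0,0,0,0,0.6],[0,0,0,0,0,0,0.7],[0,0,0,0,0,0,0.8],[0,0,0,0,0,0,0.8]]
  ]
}}

```text
time_s: 9.1
ee_pos: [478.1, -154.1, 44.4]
ee_rot: [-180.0, 0.0, 103.5]
force: [-1.2, -1.2, -1.5]
gripper_width: 9.4
gripper_force: 15.0
```

Request:
{"fn": "send_rows", "kwargs": {
  "targets": [
    [[0,0,0,0,0,0,1],[0,0,0,0,0,0,1],[0,0,0,0,0,0,1]]
  ]
}}

```text
time_s: 9.4
ee_pos: [478.1, -154.1, 44.4]
ee_rot: [-180.0, -0.0, 103.5]
force: [-2.0, -1.8, 0.1]
gripper_width: 9.4
gripper_force: 15.0
```

The bar is gripped now (9.4 mm, 15 N), so the real finger tips sit about 29 mm above the reported TCP, as the depth showed. I'm regripping 7 mm deeper, which stays clear of the neck under either reading, and then starting the arc.

Request:
{"fn": "send_rows", "kwargs": {
  "targets": [
    [[0,0,0,0,0,0,0.5],[0,0,0,0,0,0,0.5],[0,0,0,0,0,-0.02,0.5],[0,0,0,0,0,-0.015,0.5],[0,0,0,0,0,0,1],[0,0,0,0,0,0,1],[0,0,0,0,0,0,1],[0,0,0,0,0,0,1]]
  ],
  "grip_force": 15
}}

```text
time_s: 10.2
ee_pos: [478.0, -153.9, 37.2]
ee_rot: [-179.9, -0.0, 103.5]
force: [-0.9, -0.9, -1.9]
gripper_width: 9.4
gripper_force: 15.0
```

Request:
{"fn": "send_rows", "kwargs": {
  "targets": [
    [[0,0,0,0.004,0.001,0.052,1],[0,0,0,0.007,0.002,0.052,1],[0,0,0,0.011,0.003,0.051,1],[0,0,0,0.014,0.003,0.05,1],[0,0,0,0,0,0,1]]
  ]
}}

```text
time_s: 10.7
ee_pos: [485.4, -152.2, 80.1]
ee_rot: [-180.0, 0.0, 103.5]
force: [-4.3, -1.3, -0.6]
gripper_width: 9.3
gripper_force: 15.0
```

```bash
python3 - <<'E'
from h import *
s=env.state(); print(s["ee_pos"],s["force"],s["torque"],s["gripper_width"],s["gripper_force"])
C=cam("wrist");p,D=optics.grab_frame("wrist");P=cloud(C,D)
m=(P[...,2]>60)&(P[...,2]<160)&(abs(P[...,1]+124)<4)&(abs(P[...,0]-480)<30); print(P[m].mean(0),P[m].min(0),P[m].max(0))
E
```

```text
[ 485.37909973 -152.24561947   80.1467436 ] [-4.25305202 -1.26455248 -0.56610732] [-0.53276861  0.81026354 -0.03887786] 9.349330082390473 15.000573098659515
[ 478.95527481 -123.93737627  126.20831222] [ 473.30299407 -127.97624055  122.82030926] [ 484.59558819 -120.00578534  128.88156322]
```

The bar rises with the gripper. Continuing the arc.

Request:
{"fn": "send_rows", "kwargs": {
  "targets": [
    [[0,0,0,0.017,0.004,0.049,1],[0,0,0,0.021,0.005,0.048,1],[0,0,0,0.024,0.006,0.046,1],[0,0,0,0.027,0.006,0.044,1],[0,0,0,0.03,0.007,0.043,1],[0,0,0,0.032,0.008,0.04,1],[0,0,0,0.035,0.008,0.038,1],[0,0,0,0.037,0.009,0.035,1],[0,0,0,0.04,0.009,0.033,1],[0,0,0,0.042,0.01,0.03,1]]
  ]
}}

```text
time_s: 11.75
ee_pos: [545.8, -138.0, 162.6]
ee_rot: [-179.9, 0.0, 103.5]
force: [-6.3, -2.0, 7.0]
gripper_width: 9.8
gripper_force: 15.0
```

Request:
{"fn": "send_rows", "kwargs": {
  "targets": [
    [[0,0,0,0.044,0.01,0.027,1],[0,0,0,0.045,0.011,0.024,1],[0,0,0,0.047,0.011,0.021,1],[0,0,0,0.048,0.011,0.017,1],[0,0,0,0.049,0.012,0.014,1],[0,0,0,0.05,0.012,0.01,1],[0,0,0,0.05,0.012,0.007,1]]
  ]
}}

```text
time_s: 12.45
ee_pos: [614.8, -121.5, 184.3]
ee_rot: [179.9, 0.0, 103.5]
force: [-2.0, -0.7, 3.7]
gripper_width: 9.4
gripper_force: 15.0
```

Request:
{"fn": "send_rows", "kwargs": {
  "targets": [
    [[0,0,0,0.051,0.012,0.003,1],[0,0,0,0.051,0.012,0,1],[0,0,0,0.051,0.012,-0.004,1],[0,0,0,0.05,0.012,-0.007,1],[0,0,0,0.05,0.012,-0.011,1],[0,0,0,0.049,0.012,-0.014,1],[0,0,0,0.048,0.011,-0.018,1],[0,0,0,0.046,0.011,-0.021,1],[0,0,0,0.045,0.011,-0.022,1],[0,0,0,0,0,0,1]]
  ]
}}

```text
time_s: 13.45
ee_pos: [702.9, -100.7, 163.6]
ee_rot: [180.0, 0.0, 103.5]
force: [0.5, -0.5, -0.1]
gripper_width: 9.5
gripper_force: 15.0
```

```bash
python3 - <<'E'
from h import *
s=env.state(); print(s["ee_pos"],s["force"],s["torque"],s["gripper_width"],s["gripper_force"])
C=cam("wrist");p,D=optics.grab_frame("wrist");P=cloud(C,D)
H=np.array([627.7,-119.]);u=np.array([np.cos(np.radians(13.4)),np.sin(np.radians(13.4))]);w=np.array([-u[1],u[0]])
q=P.reshape(-1,3);lx=(q[:,:2]-H)@u;ly=(q[:,:2]-H)@w
m=(q[:,2]>90)&(q[:,2]<225)&(ly>22)&(ly<34)&(lx>0)&(lx<140)
i=np.argsort(-q[m][:,2])[:200]; print(m.sum(),np.c_[lx[m],ly[m],q[m][:,2]][i].mean(0))
E
```

```text
[ 702.88457638 -100.69971577  163.5842356 ] [ 0.53495431 -0.50127774 -0.07686155] [-0.21570147 -0.10835099 -0.03250089] 9.503565709408035 15.002029538154602
1081 [ 77.7161286   28.15288484 211.04283885]
```

The bar is at joint ≈2.23, past the tip-over point. I'm releasing, rising, and moving to a view of the board with the gripper turned.

Request:
{"fn": "send_rows", "kwargs": {
  "targets": [
    [[0,0,0,0,0,0,0.4],[0,0,0,0,0,0,0.4],[0,0,0,0,0,0,0.4],[0,0,0,0,0,0.05,0.4],[0,0,0,0,0,0.15,0.4],[0,0,0,0,0,0.2,0.4],[0,0,0,0,0,0,0.4]]
  ]
}}

```text
time_s: 14.2
ee_pos: [704.2, -101.4, 252.8]
ee_rot: [179.3, 0.3, 103.5]
force: [0.2, -0.5, 0.5]
gripper_width: 27.5
gripper_force: 0.0
```

Request:
{"fn": "send_rows", "kwargs": {
  "targets": [
    [[0,0,0.0933,-0.04,0.113,0.02,-0.6],[0,0,0.0933,-0.04,0.113,0.02,-0.6],[0,0,0.0933,-0.04,0.113,0.02,-0.6],[0,0,0.0933,-0.04,0.113,0.02,-0.6],[0,0,0.0933,-0.04,0.113,0.02,-0.6],[0,0,0.0933,-0.04,0.113,0.02,-0.6],[0,0,0.0933,-0.04,0.113,0.02,-0.6],[0,0,0.0933,-0.04,0.113,0.02,-0.6],[0,0,0.0933,-0.04,0.113,0.02,-0.6],[0,0,0.0933,-0.04,0.113,0.02,-0.6],[0,0,0.0933,-0.04,0.113,0.02,-0.6],[0,0,0.0933,-0.04,0.113,0.02,-0.6]]
  ]
}}

```text
time_s: 15.4
ee_pos: [604.9, 171.1, 293.5]
ee_rot: [180.0, 0.0, -155.4]
force: [-0.1, -0.1, 0.2]
gripper_width: 72.9
gripper_force: 0.0
```

Request:
{"fn": "send_rows", "kwargs": {
  "targets": [
    [[0,0,0.0933,-0.04,0.113,0.02,-0.6],[0,0,0.0933,-0.04,0.113,0.02,-0.6],[0,0,0,0,0,0,-0.6],[0,0,0,0,0,0,-0.6]]
  ]
}}

```text
time_s: 15.8
ee_pos: [589.4, 215.4, 301.1]
ee_rot: [-180.0, 0.0, -139.0]
force: [0.1, -0.8, 0.2]
gripper_width: 72.7
gripper_force: 0.0
```

```bash
python3 - <<'E'
from h import *
s=env.state(); print(s["time_s"],s["ee_pos"],s["ee_rot"],s["qpos"],s["gripper_width"])
C=cam("wrist");p,D=optics.grab_frame("wrist");P=cloud(C,D);save("w8",p);np.savez("w8",p=p,P=P)
q=p.astype(int)
near=(np.hypot(P[...,0]-518,P[...,1]-148)<115)
m=near&(q[...,0]<150)&(q[...,0]>q[...,2]+12)&(P[...,2]>8)&(P[...,2]<20)
print(m.sum(),np.median(P[...,2][m]))
v,u=np.nonzero(m);pts=np.array([atz(C,(a,b),14)[:2] for a,b in zip(u,v)])
x,f,a=fitboard(pts,np.array([518,148,.71]));print("board",x[:2],np.degrees(x[2]),f,a)
r=cv2.minAreaRect(pts.astype(np.float32));print(r)
for k in optics.place_of("wrist","board_neck")[:2]: print(k,atz(C,k["at"],14))
for k in optics.place_of("wrist","board")[:2]: print(k,atz(C,k["at"],14))
# finger profile in tool coords
T=Ro.from_euler('xyz',s["ee_rot"],degrees=True).as_matrix(); L=(P-np.array(s["ee_pos"]))@T
f=(abs(L[...,1])<62)&(abs(L[...,1])>20)&(L[...,2]>-120)&(L[...,2]<25)&(D>0)
for z in range(-90,20,10):
    k=f&(abs(L[...,2]-z)<5)
    if k.any(): print(z,k.sum(),L[k][:,0].min().round(),L[k][:,0].max().round(),L[k][:,1].min().round(),L[k][:,1].max().round())
# arm open check
C2=cam("scene");pp,DD=optics.grab_frame("scene");PP=cloud(C2,DD).reshape(-1,3)
H=np.array([627.7,-119.]);uu=np.array([np.cos(np.radians(13.4)),np.sin(np.radians(13.4))])
lx=(PP[:,:2]-H)@uu;ly=(PP[:,:2]-H)@np.array([-uu[1],uu[0]])
k=(abs(ly)<35)&(abs(lx)<120)&(PP[:,2]>180)&(PP[:,2]<225);print("arm top",k.sum(),lx[k].mean(),PP[k][:,2].max())
E
```

```text
15.8 [589.37165125 215.3878345  301.13819218] [-1.79960205e+02  1.13563502e-02 -1.39037512e+02] [ 1.90438331e+01  2.08311835e+01  6.96381973e+01 -3.26799820e-02
  8.95052290e+01 -1.11918376e+02] 72.73378954825189
3359 13.452187256491413
board [518.43647729 149.18807842] 40.41018442404781 51.189579607302974 6668
((502.18084716796875, 136.04449462890625), (150.39688110351562, 50.795196533203125), 40.0568962097168)
{'at': [265.7, 203.8], 'conf': 0.75} [638.8472736  225.16302413  14.        ]
{'at': [281.7, 43.0], 'conf': 0.61} [453.1317176   96.65232395  14.        ]
{'at': [225.4, 233.2], 'conf': 0.69} [716.21238836 207.99885368  14.        ]
{'at': [278.0, 106.2], 'conf': 0.66} [518.6181333  146.41898132  14.        ]
-90 712 -13.0 10.0 -40.0 41.0
-80 1588 -17.0 18.0 -48.0 50.0
-70 988 -17.0 17.0 -48.0 49.0
-60 766 -17.0 17.0 -47.0 49.0
-50 604 -17.0 17.0 -46.0 47.0
-40 500 -3.0 17.0 -45.0 47.0
-30 338 -6.0 17.0 -44.0 46.0
arm top 117 77.36108085869935 214.51366049136175
```

The board fit is good: origin (518.4,149.2), yaw 40.4°, area as expected. The finger profile ends about 26 mm before the reported TCP, so I allow for that. Going down over the board.

Request:
{"fn": "send_rows", "kwargs": {
  "targets": [
    [[0,0,-0.0065,-0.067,-0.0617,-0.225,-0.6],[0,0,0,-0.067,-0.0617,-0.225,-0.6],[0,0,0,-0.067,-0.0617,-0.225,-0.6],[0,0,0,-0.067,-0.0617,-0.225,-0.6],[0,0,0,-0.067,-0.0617,-0.225,-0.6],[0,0,0,-0.067,-0.0617,-0.225,-0.6],[0,0,0,0,0,-0.06,-0.6],[0,0,0,0,0,-0.06,-0.6],[0,0,0,0,0,-0.05,-0.6],[0,0,0,0,0,0,-0.6],[0,0,0,0,0,0,-0.6]]
  ]
}}

```text
time_s: 17.1
ee_pos: [510.8, 142.1, -2.2]
ee_rot: [-179.9, 0.1, -139.5]
force: [0.5, -0.3, -0.4]
gripper_width: 72.4
gripper_force: 0.0
```

```bash
python3 - <<'E'
from h import *
s=env.state(); print(s["time_s"],s["ee_pos"],s["ee_rot"],s["force"])
C=cam("wrist");p,D=optics.grab_frame("wrist");P=cloud(C,D);save("w9",p)
T=Ro.from_euler('xyz',s["ee_rot"],degrees=True).as_matrix(); L=(P-np.array(s["ee_pos"]))@T
for sg in(1,-1):
  f=(L[...,1]*sg>33)&(L[...,1]*sg<60)&(abs(L[...,0]-16)<3)&(L[...,2]<-5)&(L[...,2]>-60)
  print(f.sum(),np.percentile(L[f][:,2],[90,98,100]).round(1))
E
```

```text
17.1 [510.75913127 142.06933638  -2.18922092] [-1.79935259e+02  1.43676850e-01 -1.39545376e+02] [ 0.46439612 -0.34712206 -0.36304815]
482 [-33.6 -29.3 -27.5]
484 [-33.  -29.3 -28.1]
```

View pics/w9.png

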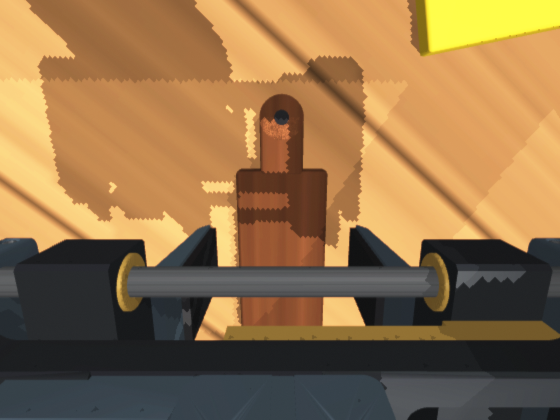

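The board's neck (281,117) is ahead and its blade (237–327) is centred between the fingers, aligned. Descending the last bit and gripping.

Request:
{"fn": "send_rows", "kwargs": {
  "targets": [
    [[0,0,0,0,0,-0.05,-0.6],[0,0,0,0,0,-0.04,-0.6],[0,0,0,0,0,-0.02,-0.6],[0,0,0,0,0,0,-0.6],[0,0,0,0,0,0,-0.3],[0,0,0,0,0,0,1],[0,0,0,0,0,0,1],[0,0,0,0,0,0,1],[0,0,0,0,0,0,1]]
  ],
  "grip_force": 25
}}

```text
time_s: 18.05
ee_pos: [509.4, 141.4, -25.0]
ee_rot: [-180.0, 0.0, -139.6]
force: [0.1, 0.3, 0.4]
gripper_width: 51.7
gripper_force: 25.0
```

The board is gripped at 51.7 mm, as expected. I'm lifting, turning to the stand's yaw, and going to a side view of the pile.

Request:
{"fn": "send_rows", "kwargs": {
  "targets": [
    [[0,0,0,0,0,0.03,1],[0,0,0,0,0,0.1,1],[0,0,-0.0375,0.0235,-0.059,0.187,1],[0,0,-0.0375,0.0235,-0.059,0.187,1],[0,0,-0.0375,0.0235,-0.059,0.187,1],[0,0,-0.0375,0.0235,-0.059,0.187,1],[0,0,-0.0375,0.0235,-0.059,0.187,1],[0,0,-0.0375,0.0235,-0.059,0.187,1],[0,0,-0.0375,0.0235,-0.059,0.187,1],[0,0,-0.0375,0.0235,-0.059,0.187,1],[0,0,0,0,0,0,1],[0,0,0,0,0,0,1]]
  ]
}}

```text
time_s: 19.25
ee_pos: [546.5, 46.9, 300.4]
ee_rot: [180.0, 0.0, -166.6]
force: [0.2, 1.1, -2.5]
gripper_width: 51.5
gripper_force: 25.0
```

```bash
python3 - <<'E'
from h import *
s=env.state(); print(s["time_s"],s["ee_pos"],s["ee_rot"],s["gripper_width"])
C=cam("wrist");p,D=optics.grab_frame("wrist");P=cloud(C,D);save("w10",p);np.savez("w10",p=p,P=P,D=D)
q=p.astype(int)
def fit(mask,z,x0):
    v,u=np.nonzero(mask);pts=np.array([atz(C,(a,b),z)[:2] for a,b in zip(u,v)])
    x,f,a=fitboard(pts,np.array(x0)); print(mask.sum(),x[:2].round(1),np.degrees(x[2]).round(2),f.round(),a,cv2.minAreaRect(pts.astype(np.float32)))
brown=(q[...,0]<160)&(q[...,0]>q[...,2]+12)
fit(brown&(abs(P[...,2]-36)<6)&(np.hypot(P[...,0]-548,P[...,1]+137)<115),36,[548,-137,.234])
# held board: top at about its plane
T=Ro.from_euler('xyz',s["ee_rot"],degrees=True).as_matrix(); L=(P-np.array(s["ee_pos"]))@T
h=brown&(L[...,2]<-20)&(L[...,2]>-60)&(abs(L[...,1])<35)
print("held",h.sum(),L[h].min(0).round(1),L[h].max(0).round(1),np.median(L[h][:,2]))
n=h&(L[...,0]>60); print("neck y",np.median(L[n][:,1]),L[n][:,1].min(),L[n][:,1].max()); 
b=h&(L[...,0]>25)&(L[...,0]<40); print("blade y",L[b][:,1].min(),L[b][:,1].max())
# posts/stand
E
```

```text
19.25 [546.48571172  46.90842277 300.36299034] [ 1.79983851e+02  4.58416411e-02 -1.66567536e+02] 51.47530777944393
3391 [ 545.4 -134.5] 12.76 101.0 6760 ((540.4957275390625, -135.01280212402344), (176.95657348632812, 71.10608673095703), 1.2900919914245605)
held 14865 [-38.7 -34.9 -59.3] [ 84.1  34.7 -27.7] -38.45571753470749
neck y 0.9519572673648792 -10.854949920176066 13.15584456085534
blade y -25.092537005165877 27.0939575745751
```

View pics/w10.png

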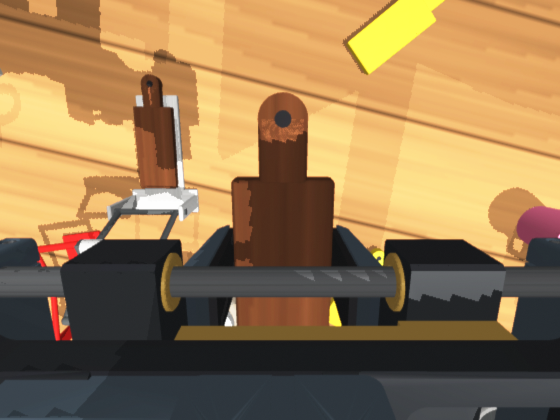

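The held board's neck reaches tool x=84 mm, so its origin sits 12 mm behind the TCP as planned. The pile at (152,130) is clear and the arm stays leaned back. Moving over the pile and down.

Request:
{"fn": "send_rows", "kwargs": {
  "targets": [
    [[0,0,-0.0037,-0.0102,-0.1868,-0.1,1],[0,0,0,-0.0102,-0.1868,-0.1,1],[0,0,0,-0.0102,-0.1868,-0.1,1],[0,0,0,-0.0102,-0.1868,-0.1,1],[0,0,0,-0.0102,-0.1868,-0.1,1],[0,0,0,0,0,-0.175,1],[0,0,0,0,0,-0.175,1],[0,0,0,0,0,-0.175,1],[0,0,0,0,0,-0.15,1],[0,0,0,0,0,0,1],[0,0,0,0,0,0,1]]
  ]
}}

```text
time_s: 20.4
ee_pos: [535.7, -139.2, 64.2]
ee_rot: [179.9, -0.1, -166.9]
force: [0.7, -0.1, -0.7]
gripper_width: 51.6
gripper_force: 25.0
```

```bash
python3 - <<'E'
from h import *
s=env.state(); print(s["time_s"],s["ee_pos"],s["ee_rot"],s["force"])
C=cam("wrist");p,D=optics.grab_frame("wrist");P=cloud(C,D);save("w11",p);np.savez("w11",p=p,P=P,D=D)
T=Ro.from_euler('xyz',s["ee_rot"],degrees=True).as_matrix(); q=p.astype(int); L=(P-np.array(s["ee_pos"]))@T
brown=(q[...,0]<160)&(q[...,0]>q[...,2]+12)
for nm,m in(("held",brown&(L[...,2]<-20)&(L[...,2]>-60)),("pile",brown&(abs(P[...,2]-36)<7)&(abs(L[...,1])<60))):
    n=m&(L[...,0]>58)&(L[...,0]<120)
    if n.sum()>20: print(nm,m.sum(),n.sum(),"xmax",np.percentile(L[n][:,0],99.5).round(1),"y",np.percentile(L[n][:,1],[1,50,99]).round(1),"z",np.median(P[n][:,2]).round(1))
C2=cam("scene");pp,DD=optics.grab_frame("scene");PP=cloud(C2,DD).reshape(-1,3)
E
```

```text
20.4 [ 535.67400228 -139.16840111   64.21534449] [ 1.79914438e+02 -1.36736570e-01 -1.66855818e+02] [ 0.69545508 -0.13582765 -0.65486157]
held 14303 1569 xmax 83.6 y [-10.6   0.5  12.8] z 102.9
```

Request:
{"fn": "send_rows", "kwargs": {
  "targets": [
    [[0,0,0,0,-0.002,-0.08,1],[0,0,0,0,0,-0.08,1],[0,0,0,0,0,-0.06,1],[0,0,0,0,0,-0.03,1],[0,0,0,0,0,0,1],[0,0,0,0,0,0,1]]
  ]
}}

```text
time_s: 21.1
ee_pos: [537.1, -140.4, 15.6]
ee_rot: [-180.0, 0.1, -166.9]
force: [0.9, -0.1, -0.6]
gripper_width: 51.9
gripper_force: 25.0
```

Request:
{"fn": "send_rows", "kwargs": {
  "targets": [
    [[0,0,0,0,0,-0.005,1],[0,0,0,0,0,-0.005,1],[0,0,0,0,0,0,1]]
  ]
}}

```text
time_s: 21.4
ee_pos: [536.6, -140.2, 13.2]
ee_rot: [-180.0, 0.0, -166.9]
force: [-0.7, -0.4, -1.3]
gripper_width: 52.0
gripper_force: 25.0
```

Request:
{"fn": "send_rows", "kwargs": {
  "targets": [
    [[0,0,0,0,0,-0.005,1],[0,0,0,0,0,-0.005,1],[0,0,0,0,0,0,1]]
  ]
}}

```text
time_s: 21.7
ee_pos: [536.5, -140.2, 11.0]
ee_rot: [180.0, 0.0, -166.9]
force: [-0.1, 0.4, -0.7]
gripper_width: 52.2
gripper_force: 25.0
```

Request:
{"fn": "send_rows", "kwargs": {
  "targets": [
    [[0,0,0,0,0,-0.004,1],[0,0,0,0,0,0,1]]
  ]
}}

```text
time_s: 21.9
ee_pos: [536.6, -140.2, 11.0]
ee_rot: [-180.0, 0.0, -166.9]
force: [-0.9, 0.7, 4.9]
gripper_width: 51.9
gripper_force: 25.0
```

Contact. Opening and rising to check the placing.

Request:
{"fn": "send_rows", "kwargs": {
  "targets": [
    [[0,0,0,0,0,0,-0.3],[0,0,0,0,0,0,-0.45],[0,0,0,0,0,0,-0.45],[0,0,0,0,0,0.05,-0.45],[0,0,0,0,0,0.1,-0.45],[0,0,0,0,0,0.2,-0.45],[0,0,0,0,0,0.2,-0.45],[0,0,0,0,0,0.23,-0.45],[0,0,0,0,0,0.23,-0.45],[0,0,0,0,0,0.23,-0.45],[0,0,0,0,0,0,-0.45],[0,0,0,0,0,0,-0.45]]
  ]
}}

```text
time_s: 23.1
ee_pos: [536.8, -140.3, 259.7]
ee_rot: [-179.9, 0.2, -166.9]
force: [-0.3, 0.3, -0.2]
gripper_width: 66.0
gripper_force: 0.0
```

```bash
python3 - <<'E'
from h import *
s=env.state(); print(s["time_s"],s["ee_pos"],s["ee_rot"],s["force"])
C=cam("wrist");p,D=optics.grab_frame("wrist");P=cloud(C,D);save("w12",p);np.savez("w12",p=p,P=P,D=D)
q=p.astype(int)
brown=(q[...,0]<160)&(q[...,0]>q[...,2]+12)&(np.hypot(P[...,0]-548,P[...,1]+137)<115)
m=brown&(abs(P[...,2]-50)<5); v,u=np.nonzero(m);pts=np.array([atz(C,(a,b),50)[:2] for a,b in zip(u,v)])
x,f,a=fitboard(pts,np.array([547,-137,.23]));print("top board",m.sum(),np.median(P[m][:,2]),x[:2],np.degrees(x[2]),f,a)
U=np.array([np.cos(x[2]),np.sin(x[2])]);W=np.array([-U[1],U[0]])
for nm,lo,hi in(("up",26,42),("low",10,25)):
    k=brown&(P[...,2]>lo)&(P[...,2]<hi); l=P[k][:,:2]-x[:2]; a,b=l@U,l@W
    print(nm,k.sum(), "xmin",a.min() if k.any() else 0,"blade y",np.percentile(b[abs(a)<50],[1,99]) if (abs(a)<50).any() else 0,"neck y",np.percentile(b[a<-60],[1,99]) if (a<-60).any() else 0)
# stand base: bright/white pixels at z~8
lx=(P[...,:2]-np.array([549.5,-137.3]))@np.array([.9728,.2317]);ly=(P[...,:2]-np.array([549.5,-137.3]))@np.array([-.2317,.9728])
w=(abs(P[...,2]-8)<4)&(q.min(-1)>120)&(abs(ly)<60)&(lx>-80)&(lx<60); print("base",w.sum(),np.percentile(ly[w],[1,99]) if w.any() else 0,lx[w].min() if w.any() else 0)
E
```

```text
23.1 [ 536.78467288 -140.29677547  259.73580991] [-1.79920065e+02  1.54911292e-01 -1.66897718e+02] [-0.34431381  0.34209509 -0.19638679]
top board 3981 49.45448742863317 [ 546.86592471 -136.68927206] 13.051972030373083 59.85441915158704 6716
up 50 xmin -93.53608758077041 blade y 0 neck y [ 8.09964896 12.96541712]
low 239 xmin -87.78971774631954 blade y [-30.56615548 -27.71413705] neck y [-15.54155423 -12.72428343]
base 297 [-29.58920679  29.02495332] -75.07416917907995
```

The placing is good: the top board is at z≈50, yaw 13.05°, within about 2.5 mm of the stand centre (base edges measured at ±29 and -75). Now back to the raised bar.

Request:
{"fn": "send_rows", "kwargs": {
  "targets": [
    [[0,0,-0.0906,0.077,0.0182,0,0.35],[0,0,-0.0906,0.077,0.0182,0,0.35],[0,0,-0.0906,0.077,0.0182,0,0.35],[0,0,-0.0906,0.077,0.0182,0,0.35],[0,0,-0.0906,0.077,0.0182,0,0.35],[0,0,-0.0906,0.077,0.0182,0,0.35],[0,0,-0.0906,0.077,0.0182,0,0.35],[0,0,-0.0906,0.077,0.0182,0,0.35],[0,0,-0.0906,0.077,0.0182,0,0.35],[0,0,-0.0906,0.077,0.0182,0,0.35],[0,0,-0.0906,0.077,0.0182,0,0.35]]
  ]
}}

```text
time_s: 24.25
ee_pos: [705.5, -99.9, 255.4]
ee_rot: [-179.7, -0.1, 103.1]
force: [1.0, 0.3, -0.1]
gripper_width: 29.9
gripper_force: 0.0
```

Request:
{"fn": "send_rows", "kwargs": {
  "targets": [
    [[0,0,0,0,0,0,0.35],[0,0,0,0,0,0,0.35]]
  ]
}}

```text
time_s: 24.45
ee_pos: [705.0, -100.1, 255.9]
ee_rot: [-179.8, -0.1, 103.6]
force: [-0.6, 0.4, 0.2]
gripper_width: 29.7
gripper_force: 0.0
```

```bash
python3 - <<'E'
from h import *
s=env.state(); print(s["time_s"],s["ee_pos"],s["ee_rot"],s["gripper_width"])
C=cam("wrist");p,D=optics.grab_frame("wrist");P=cloud(C,D)
H=np.array([627.3,-119.]);u=np.array([.9728,.2317]);w=np.array([-u[1],u[0]])
q=P.reshape(-1,3);lx=(q[:,:2]-H)@u;ly=(q[:,:2]-H)@w
for lo,hi in((18,26),(26,34)):
    m=(q[:,2]>195)&(q[:,2]<225)&(ly>lo)&(ly<hi)&(lx>40)&(lx<130)
    print(m.sum(),lx[m].min(),lx[m].max(),lx[m].mean(),np.percentile(q[m][:,2],[50,97]))
t=(np.array(s["ee_pos"])[:2]-H); print("tcp lx,ly",t@u,t@w)
def rows(a0,a1,n):
    a=np.linspace(a0,a1,n+1); f=-153*np.cos(a); z=153*np.sin(a)
    d=np.stack([np.diff(f)*u[0],np.diff(f)*u[1],np.diff(z)],1)/200
    for r in d: print("[0,0,0,%.3f,%.3f,%.3f,1],"%tuple(r),end=" ")
    print()
rows(2.13,0.20,44)
E
```

```text
24.45 [ 704.97222208 -100.09377729  255.93207897] [-1.79767472e+02 -8.03064051e-02  1.03568724e+02] 29.667058757539237
130 76.51669799906895 85.8961926796662 81.14359887439933 [208.35088796 209.80071291]
140 71.63382644716452 85.81138243847414 81.13580975758133 [208.32460323 210.13187595]
tcp lx,ly 79.94010944613939 0.39531959738724254
[0,0,0,-0.028,-0.007,0.017,1], [0,0,0,-0.029,-0.007,0.016,1], [0,0,0,-0.029,-0.007,0.015,1], [0,0,0,-0.030,-0.007,0.013,1], [0,0,0,-0.031,-0.007,0.012,1], [0,0,0,-0.031,-0.007,0.010,1], [0,0,0,-0.031,-0.007,0.009,1], [0,0,0,-0.032,-0.008,0.008,1], [0,0,0,-0.032,-0.008,0.006,1], [0,0,0,-0.032,-0.008,0.005,1], [0,0,0,-0.032,-0.008,0.003,1], [0,0,0,-0.033,-0.008,0.002,1], [0,0,0,-0.033,-0.008,0.000,1], [0,0,0,-0.033,-0.008,-0.001,1], [0,0,0,-0.033,-0.008,-0.003,1], [0,0,0,-0.032,-0.008,-0.004,1], [0,0,0,-0.032,-0.008,-0.005,1], [0,0,0,-0.032,-0.008,-0.007,1], [0,0,0,-0.032,-0.008,-0.008,1], [0,0,0,-0.031,-0.007,-0.010,1], [0,0,0,-0.031,-0.007,-0.011,1], [0,0,0,-0.030,-0.007,-0.013,1], [0,0,0,-0.030,-0.007,-0.014,1], [0,0,0,-0.029,-0.007,-0.015,1], [0,0,0,-0.028,-0.007,-0.017,1], [0,0,0,-0.028,-0.007,-0.018,1], [0,0,0,-0.027,-0.006,-0.019,1], [0,0,0,-0.026,-0.006,-0.020,1], [0,0,0,-0.025,-0.006,-0.021,1], [0,0,0,-0.024,-0.006,-0.022,1], [0,0,0,-0.023,-0.006,-0.024,1], [0,0,0,-0.022,-0.005,-0.025,1], [0,0,0,-0.021,-0.005,-0.026,1], [0,0,0,-0.020,-0.005,-0.026,1], [0,0,0,-0.019,-0.004,-0.027,1], [0,0,0,-0.018,-0.004,-0.028,1], [0,0,0,-0.016,-0.004,-0.029,1], [0,0,0,-0.015,-0.004,-0.030,1], [0,0,0,-0.014,-0.003,-0.030,1], [0,0,0,-0.013,-0.003,-0.031,1], [0,0,0,-0.011,-0.003,-0.031,1], [0,0,0,-0.010,-0.002,-0.032,1], [0,0,0,-0.009,-0.002,-0.032,1], [0,0,0,-0.007,-0.002,-0.033,1],
```

Request:
{"fn": "send_rows", "kwargs": {
  "targets": [
    [[0,0,0,0.005,0.001,-0.16,0.35],[0,0,0,0,0,-0.16,0.35],[0,0,0,0,0,-0.1,0.35],[0,0,0,0,0,-0.05,0.35],[0,0,0,0,0,0,0.35],[0,0,0,0,0,0,1],[0,0,0,0,0,0,1],[0,0,0,0,0,0,1],[0,0,0,0,0,0,1]]
  ],
  "grip_force": 15
}}

```text
time_s: 25.4
ee_pos: [705.7, -100.6, 165.8]
ee_rot: [-179.9, 0.0, 103.4]
force: [-5.4, -1.5, 4.3]
gripper_width: 9.4
gripper_force: 15.0
```

The bar is gripped. Swinging it down in small steps.

Request:
{"fn": "send_rows", "kwargs": {
  "targets": [
    [[0,0,0,-0.028,-0.007,0.017,1],[0,0,0,-0.029,-0.007,0.016,1],[0,0,0,-0.029,-0.007,0.015,1],[0,0,0,-0.03,-0.007,0.013,1],[0,0,0,-0.031,-0.007,0.012,1],[0,0,0,-0.031,-0.007,0.01,1],[0,0,0,-0.031,-0.007,0.009,1],[0,0,0,-0.032,-0.008,0.008,1],[0,0,0,-0.032,-0.008,0.006,1],[0,0,0,-0.032,-0.008,0.005,1],[0,0,0,-0.032,-0.008,0.003,1],[0,0,0,-0.033,-0.008,0.002,1]]
  ]
}}

```text
time_s: 26.6
ee_pos: [632.0, -118.0, 187.4]
ee_rot: [-180.0, -0.0, 103.4]
force: [2.1, -0.5, 3.8]
gripper_width: 9.5
gripper_force: 15.0
```

Request:
{"fn": "send_rows", "kwargs": {
  "targets": [
    [[0,0,0,-0.033,-0.008,0,1],[0,0,0,-0.033,-0.008,-0.001,1],[0,0,0,-0.033,-0.008,-0.003,1],[0,0,0,-0.032,-0.008,-0.004,1],[0,0,0,-0.032,-0.008,-0.005,1],[0,0,0,-0.032,-0.008,-0.007,1],[0,0,0,-0.032,-0.008,-0.008,1],[0,0,0,-0.031,-0.007,-0.01,1],[0,0,0,-0.031,-0.007,-0.011,1],[0,0,0,-0.03,-0.007,-0.013,1],[0,0,0,-0.03,-0.007,-0.014,1],[0,0,0,-0.029,-0.007,-0.015,1]]
  ]
}}

```text
time_s: 27.8
ee_pos: [556.6, -135.8, 168.8]
ee_rot: [-180.0, -0.0, 103.4]
force: [-0.3, 2.0, 1.6]
gripper_width: 9.5
gripper_force: 15.0
```

Request:
{"fn": "send_rows", "kwargs": {
  "targets": [
    [[0,0,0,-0.028,-0.007,-0.017,1],[0,0,0,-0.028,-0.007,-0.018,1],[0,0,0,-0.027,-0.006,-0.019,1],[0,0,0,-0.026,-0.006,-0.02,1],[0,0,0,-0.025,-0.006,-0.021,1],[0,0,0,-0.024,-0.006,-0.022,1],[0,0,0,-0.023,-0.006,-0.024,1],[0,0,0,-0.022,-0.005,-0.025,1],[0,0,0,-0.021,-0.005,-0.026,1],[0,0,0,-0.02,-0.005,-0.026,1],[0,0,0,-0.019,-0.004,-0.027,1]]
  ]
}}

```text
time_s: 28.9
ee_pos: [504.3, -148.5, 119.7]
ee_rot: [-180.0, -0.0, 103.4]
force: [-1.5, 2.4, 0.1]
gripper_width: 9.8
gripper_force: 15.0
```

Request:
{"fn": "send_rows", "kwargs": {
  "targets": [
    [[0,0,0,-0.018,-0.004,-0.028,1],[0,0,0,-0.016,-0.004,-0.029,1],[0,0,0,-0.015,-0.004,-0.03,1],[0,0,0,-0.014,-0.003,-0.03,1],[0,0,0,-0.013,-0.003,-0.031,1],[0,0,0,0,0,0,1]]
  ]
}}

```text
time_s: 29.5
ee_pos: [489.0, -152.3, 89.6]
ee_rot: [-179.9, -0.0, 103.4]
force: [-1.8, 1.9, -1.5]
gripper_width: 9.4
gripper_force: 15.0
```

```bash
cat > bar.py <<'E'
from h import *
s=env.state(); print(s["time_s"],s["ee_pos"],s["force"],s["gripper_width"])
C=cam("wrist");p,D=optics.grab_frame("wrist");P=cloud(C,D)
H=np.array([627.3,-119.]);u=np.array([.9728,.2317]);w=np.array([-u[1],u[0]])
q=P.reshape(-1,3);lx=(q[:,:2]-H)@u;ly=(q[:,:2]-H)@w
m=(q[:,2]>80)&(q[:,2]<200)&(ly>22)&(ly<32)&(abs(lx+150)<22)
z=np.percentile(q[m][:,2],97)-5; print(m.sum(),lx[m].mean(),"bar z",z,"dir",np.arcsin((z-75)/153),"want 0.20 at z 105")
E
python3 bar.py
```

```text
29.5 [ 488.97972871 -152.27612208   89.63850354] [-1.81156993  1.86813778 -1.52995891] 9.441986052238253
395 -141.87960419612597 bar z 132.7324907322383 dir 0.38691853610171045 want 0.20 at z 105
```

Request:
{"fn": "send_rows", "kwargs": {
  "targets": [
    [[0,0,0,-0.011,-0.003,-0.031,1],[0,0,0,-0.01,-0.002,-0.032,1],[0,0,0,-0.007,-0.002,-0.025,1],[0,0,0,-0.005,-0.001,-0.02,1],[0,0,0,-0.003,-0.001,-0.012,1],[0,0,0,0,0,0,1]]
  ]
}}

```text
time_s: 30.15
ee_pos: [482.0, -154.0, 66.2]
ee_rot: [-180.0, -0.0, 103.4]
force: [-3.8, 2.1, -0.6]
gripper_width: 9.2
gripper_force: 15.0
```

```bash
python3 bar.py
```

```text
30.15 [ 481.99850198 -153.96487441   66.18568809] [-3.77820669  2.07804447 -0.62122095] 9.24997092069359
6423 -150.0223953462472 bar z 194.6170320553955 dir 0.8975645163519155 want 0.20 at z 105
```

Request:
{"fn": "send_rows", "kwargs": {
  "targets": [
    [[0,0,0,-0.001,0,-0.006,1],[0,0,0,-0.001,0,-0.006,1],[0,0,0,-0.001,0,-0.006,1],[0,0,0,0,0,0,1]]
  ]
}}

```text
time_s: 30.6
ee_pos: [481.3, -154.1, 62.8]
ee_rot: [-180.0, 0.0, 103.4]
force: [-5.0, 1.3, -0.9]
gripper_width: 9.3
gripper_force: 15.0
```

Request:
{"fn": "send_rows", "kwargs": {
  "targets": [
    [[0,0,0,0,0,-0.004,1],[0,0,0,0,0,-0.004,1],[0,0,0,0,0,0,1]]
  ]
}}

```text
time_s: 30.9
ee_pos: [481.0, -154.1, 61.4]
ee_rot: [-179.9, -0.0, 103.4]
force: [-5.7, 1.7, -0.0]
gripper_width: 9.5
gripper_force: 15.0
```

```bash
sed -i 's/q\[:,2\]<200/q[:,2]<122/' bar.py; cat >> bar.py <<'E'
print(lx[m].min(),lx[m].max())
# roller bottom vs board: roller top z
m=(q[:,2]>55)&(q[:,2]<85)&(abs(ly)<33)&(abs(lx+90)<14); print("roller top",m.sum(),np.percentile(q[m][:,2],97) if m.any() else 0,"rest 68 (board 50)")
E
python3 bar.py
```

```text
30.9 [ 480.99163303 -154.14454908   61.36476074] [-5.72470689  1.66774322 -0.04824989] 9.47497983298263
399 -150.07759581708302 bar z 105.17444965047106 dir 0.19852001015923626 want 0.20 at z 105
-154.76296095200445 -145.3854427443218
roller top 1305 67.93913153993046 rest 68 (board 50)
```

The bar is at z 105 and the roller top at 68, which matches resting on three boards. A last half millimetre, then release.

Request:
{"fn": "send_rows", "kwargs": {
  "targets": [
    [[0,0,0,-0.003,0,-0.003,1],[0,0,0,0,0,0,1]]
  ]
}}

```text
time_s: 31.15
ee_pos: [481.1, -154.2, 61.3]
ee_rot: [180.0, 0.0, 103.4]
force: [-6.2, 2.5, 3.7]
gripper_width: 9.3
gripper_force: 15.0
```

Request:
{"fn": "send_rows", "kwargs": {
  "targets": [
    [[0,0,0,0,0,0,0.75],[0,0,0,0,0,0,0.6],[0,0,0,0,0,0,0.45],[0,0,0,0,0,0,0.4],[0,0,0,0,0,0.05,0.4],[0,0,0,0,0,0.1,0.4],[0,0,0,0,0,0.2,0.4],[0,0,0,0,0,0.2,0.4],[0,0,0,0,-0.05,0.2,0.4],[0,0,0,0,-0.2,0.1,0.4],[0,0,0,0,-0.1,0.1,0.4],[0,0,0,0,0,0,0.4]]
  ]
}}

```text
time_s: 32.35
ee_pos: [482.8, -226.9, 254.4]
ee_rot: [179.7, 0.3, 103.2]
force: [-0.3, 0.6, -1.1]
gripper_width: 27.1
gripper_force: 0.0
```

```bash
sed -i 's/q\[:,2\]<122/q[:,2]<115/' bar.py; cat >> bar.py <<'E'
qi=p.astype(int); A=np.stack([(P[...,:2]-H)@u,(P[...,:2]-H)@w],-1)
br=(qi[...,0]<150)&(qi[...,0]>qi[...,2]+12)&(abs(A[...,1])<60)&(A[...,0]>-190)&(A[...,0]<-10)
t=br&(abs(P[...,2]-50)<5); v,c=np.nonzero(t); pts=np.array([atz(C,(a,b),50)[:2] for a,b in zip(c,v)])
r=cv2.minAreaRect(pts.astype(np.float32)); print("top board rect",t.sum(),np.median(P[t][:,2]),r, "rect centre in stand:",(np.array(r[0])-[549.5,-137.4])@np.c_[u,w])
for lo,hi in((28,40),(12,26)):
    k=br&(P[...,2]>lo)&(P[...,2]<hi)&(A[...,0]<-60); print(lo,k.sum(),np.percentile(A[k],[1,99],axis=0).round(1).tolist() if k.any() else 0)
E
python3 bar.py; python3 - <<'E'
from h import *
for n in("top",):
    o=np.load(n+".npz")
    p,D=optics.grab_frame(n)
    P=cloud(cam(n),D)
    for k in("teacup","measuring_cup","jar"):
        for r in optics.place_of(n,k)[:1]: print(k,r)
    d=(abs(p.astype(int)-o["p"]).sum(-1)>90).astype(np.uint8)
    for nm,(a,b) in dict(teacup=(421,217),meas=(117,207),jar=(283,136)).items(): print(nm,d[b-18:b+18,a-18:a+18].sum())
E
```

```text
32.35 [ 482.77411334 -226.89160157  254.36226176] [-0.29488255  0.57153009 -1.12236838] 27.11903051354761
108 -150.1147484041071 bar z 105.53330571756838 dir 0.20091304184500589 want 0.20 at z 105
-154.6042921435124 -145.3351964338107
roller top 909 68.085287608519 rest 68 (board 50)
top board rect 3727 49.44443420065937 ((540.5944213867188, -139.41851806640625), (174.59097290039062, 67.27104949951172), 23.089279174804688) rect centre in stand: [-9.13103751  0.09980819]
28 42 [[-170.2, -21.9], [-135.5, 28.1]]
12 130 [[-168.3, -29.2], [-60.6, -10.9]]
measuring_cup {'at': [125.3, 211.3], 'conf': 0.91}
jar {'at': [278.8, 143.9], 'conf': 0.71}
teacup 736
meas 0
jar 0
```

Request:
{"fn": "send_rows", "kwargs": {
  "targets": [
    [[0,0,0,0,0.1,0.2,0.4],[0,0,0,0,0.22,0.1,0.4],[0,0,0,0,0.24,0,0.4],[0,0,0,0,0.24,0,0.4],[0,0,0,0,0.24,0,0.4],[0,0,0,0,0.24,0,0.4],[0,0,0,0,0,0,0.4]]
  ]
}}

```text
time_s: 33.3
ee_pos: [479.9, 37.9, 309.9]
ee_rot: [-179.9, -0.2, 103.9]
force: [-0.0, -0.5, -0.1]
gripper_width: 27.1
gripper_force: 0.0
```

```bash
python3 - <<'E'
from h import *
o=np.load("top.npz");p,D=optics.grab_frame("top")
d=(abs(p.astype(int)-o["p"]).sum(-1)>90).astype(np.uint8)
for nm,(a,b) in dict(teacup=(421,217),meas=(117,207),jar=(283,136)).items(): print(nm,d[b-18:b+18,a-18:a+18].sum())
for n in("top","scene"):
    q,D=(p,D) if n=="top" else optics.grab_frame(n); C=cam(n); P=cloud(C,D); qi=q.astype(int)
    u=np.array([.9728,.2317]);w=np.array([-u[1],u[0]]);A=np.stack([(P[...,:2]-[549.5,-137.4])@u,(P[...,:2]-[549.5,-137.4])@w],-1)
    m=(qi[...,0]<150)&(qi[...,0]>qi[...,2]+10)&(abs(P[...,2]-50)<5)&(abs(A[...,1])<34)&(A[...,0]>-110)&(A[...,0]<65)
    a=A[m]; n2=a[:,0]<-60; b=abs(a[:,0])<50
    print(n,m.sum(),"x",np.percentile(a[:,0],[1,99]).round(1),"neck y",np.percentile(a[n2,1],[3,50,97]).round(1),"blade y",np.percentile(a[b,1],[2,50,98]).round(1))
    if n=="scene":
        o=np.load("scene.npz")["p"].astype(int); dd=abs(qi-o).sum(-1)>90
        for nm,(c,r) in dict(teacup=(167,311),meas=(357,121),jar=(334,245)).items(): print(nm,dd[r-18:r+18,c-18:c+18].sum())
    for r in optics.place_of(n,"presser_bar")[:2]:
        c,v=np.round(r["at"]).astype(int);print(P[v,c].round())
E
```

```text
teacup 0
meas 0
jar 0
top 600 x [-93.3  51.7] neck y [-10.3   0.2  11. ] blade y [-25.3  -0.4  24.9]
[ 721. -267.    4.]
[ 481. -154.  108.]
scene 526 x [-84.8  52.1] neck y [-9.6  0.5 12.3] blade y [-20.8   1.7  25.2]
teacup 0
meas 0
jar 0
[ 712. -242.   60.]
[ 477. -151.  108.]
```

The cups and jar are unmoved. The top board is straight and centred (x -93 to 52, y ±25), the roller rests on it, and the robot is clear.

```bash
python3 -c "
from workcell import env
print(env.job_done())"
```

```text
the job is handed in; nothing more can be done
None
```

The job is handed in: the loose board lies on the pile with its neck to the front, about 2–3 mm from the stand's centre and square to it; the arm was lowered under grip until its roller rested on the board, the cups and jar did not move, and it took about 33 s.

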